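# Wake the hob and switch on the ring under the green saucepan

### The job

With your fingertips, touch the yellow lock key of the hob and press it lightly down for about half a second to unlock it; let it come up, then in the same way press the white key in front of the ring on which the green saucepan stands, to switch that ring on. Press gently, do not touch the blue timer key or the other ring's white key, leave the pans, mug and mill where they stand with nothing lifted, and finish with the hand drawn up well clear of the keys.

Things in the scene. Friction and masses are not known exactly. Their poses are not given: they have to be found in the camera images.
- hob: two-ring induction hob, aluminium with dark glass top, 400 (x) by 600 (y) by 60 mm high, fixed; origin at the centre of its underside, x from the keys (near edge) to the rings, y left, z up. Four round keys in a row at local x = -0.155: white ring keys at local y = +0.15 and -0.15, yellow lock and blue timer keys at +0.045 and -0.045, in either order
- ring_left (a point): centre of the left cooking ring (marked circle 184 mm across) on the glass, 60 mm above the counter; local (0.05, 0.15) on the hob; its white key is left_key, 205 mm in front of it, with a light line on the glass between them
- ring_right (a point): centre of the right cooking ring on the glass; local (0.05, -0.15) on the hob; its white key is right_key, 205 mm in front of it, with a light line on the glass between them
- lock_key_top (a point): centre of the top face of the yellow lock key (30 mm across, dark padlock mark), 10 mm above the glass while up; moves down with it
- timer_key_top (a point): centre of the top face of the blue timer key (30 mm across), 10 mm above the glass; to be left alone
- left_key_top (a point): centre of the top face of the white key of the left ring (30 mm across), 10 mm above the glass while up; moves down with it
- right_key_top (a point): centre of the top face of the white key of the right ring (30 mm across), 10 mm above the glass while up; moves down with it
- lock_key (a joint): yellow lock key: its value is how far it is pressed down in m: 0 = up, 0.006 = fully down; the spring takes about 1 N to start and 4.5 N fully down, it registers from 0.0025 (about 2.4 N) and springs back when released
- timer_key (a joint): blue timer key, pressed down in m, same spring; to be left up
- left_key (a joint): white key of the left ring: its value is how far it is pressed down in m: 0 = up, 0.006 = fully down; the spring takes about 1 N to start and 4.5 N fully down, it registers from 0.0025 (about 2.4 N) and springs back when released
- right_key (a joint): white key of the right ring: its value is how far it is pressed down in m: 0 = up, 0.006 = fully down; the spring takes about 1 N to start and 4.5 N fully down, it registers from 0.0025 (about 2.4 N) and springs back when released
- lock_key_mount: flat metal collar (40 mm across, 2 mm high) on the glass round the yellow lock key, fixed; it carries the key; origin at its underside on the glass
- timer_key_mount: same collar, of the blue timer key
- left_key_mount: same collar, of the left ring's white key
- right_key_mount: same collar, of the right ring's white key
- saucepan: loose green saucepan, 160 mm across, 70 mm high, with a wooden handle along its x axis reaching 190 mm from the centre, pointing roughly away from the keys; stands empty on one of the two rings; origin at the centre of its underside
- pot: loose white pot, 160 mm across, 80 mm high, with two loop handles, on the other ring; origin at the centre of its underside
- mug: loose red mug, 80 mm across, 90 mm high, on the counter to the left of the hob; origin at the centre of its underside
- mill: loose wooden pepper mill, 52 mm across, 130 mm high, standing on the glass between the two rings; origin at the centre of its underside
Not all that is in view belongs to the job. Of the things shaped like the mug, the red one is meant. Leave any orange look-alike of the pot alone.

How it is judged:
By the outcome, as a careful person would: the job done as asked, in the order asked, and still so for the second after the job is handed in, with the robot touching nothing.
It also fails if it takes over 34 s, if anything falls off the work surface, if the arm or the gripper's body presses on something with over 40 N, if the wrist force passes 120 N, or if a joint passes its speed limit or range.

### The arm

A 6-joint arm with a two-finger parallel gripper is mounted at the origin on the work surface. World frame = base frame: x ahead of the robot, y to its left, z up, the work surface at z = 0. Lengths are in m, angles in degrees, forces in N, time in s.
With the tool pointing down it reaches from about 0.25 to 0.725 m from the base axis. Payload 9.7 kg.
Tool frame: the origin (TCP) lies between the finger pads, 19 mm behind the fingertips; this is the grasp point; z points along the fingers, y is the line along which they close (so a half turn about z gives the same grasp; the last joint's range is limited). The gripper opens to 85 mm and grips with 20 to 120 N. Pads are 22 mm wide; open, the fingers measure 114 mm over their backs; the gripper's body (76 mm by 85 mm) begins 54 mm behind the grasp point. The pads swing forward as they close: fully open they stand 13 mm farther back than shut.
Start: joints at [-64.744, 4.979, 10.078, 95.1, 0, 90], TCP at [0.235, -0.497, 0.25] pointing down, gripper open.
Joint ranges: [-179.16, 179.16], [-48.56, 103.87], [-65.8, 70.77], [-126.05, 130.52], [-82.76, 87.17], [-180, 180]. Speed limits (degrees/s): [127.2, 127.2, 147.25, 180, 180, 180].

### API

Orientations are given as [roll, pitch, yaw] about the fixed x, y, z axes, in that order (R = Rz(yaw) Ry(pitch) Rx(roll)).
In Python, from workcell import bot gives the robot as it stands. The module is installed in compiled form; this text tells all that it offers.
- The arm moves only by the shell command python3 -m crank 'ROWS' [OPENING] [FORCE]. ROWS is JSON, a list that holds one entry, the list of rows, each a list of 6 numbers: the shift along the world's x, y, z as a fraction of full scale, then the turn, a rotation vector about the world's x, y, z as a fraction of full scale. In form: [[[x, y, z, wx, wy, wz], ...]]. A call has 1 to 20 rows; each row shifts and turns the commanded pose from where the row before left it; what a row does not reach is not made up. Full scale, the value 1, is 20 mm for a shift and 0.12 rad for a turn. A row lasts 1/12 s, in which the tool goes at most 41.7 mm and 7.16 degrees, less where a joint would pass 70% of its speed; a pose out of reach is approached as far as the arm can. A call with a number of a shift or a turn outside -1 to 1 is refused whole. A call with a gripper value outside its range is refused whole. OPENING is the opening, from 0 (shut) to 1 (fully open), set as the call begins (- or left out, the last holds). The fingers move at their own pace and stop on an object; FORCE is the grip in N (left out, the last holds). Time passes only in rows, so rows that do not move let the fingers close. It gives the time, the measured TCP pose, the force, the opening and the grip force at its end, in the units of the state.
- bot.get_obs(): the state, without advancing time (a new reading comes with each control period).
- bot.camera(name): name is "scene" or "top" or "wrist"; returns the picture (400x640x3 uint8, red, green, blue); there is no depth.
- bot.camera_model(name): a dict with "vertical_fov" (degrees; the focal length in pixels is half the picture's height over the tangent of half this angle, whatever the lens; pixels are square), "cx", "cy" (the principal point, pixels), "R" (3x3) and "t" (3): a world point X has camera coordinates R X + t. Camera axes: x right, y down, z forward; pixel columns grow to the right and rows downward; lengths in m; the calibration is good to about 2 mm. A picture is of the moment at which its call begins: read the wrist's pose just before it. camera_model takes no time and is no camera call; for the wrist camera it gives the pose at the moment of the call.
- bot.job_done(): hands the job in; it is judged then, once.
The state is a dict: "time": time; "q": joint angles; "qd": joint speeds; "joint_efforts": joint torques, N m; "ee_pos": TCP position; "tcp_rot": TCP orientation; "wrist_force": force on the tool from outside, world axes, zero at the start; "torque": the same for the moment, N m; "opening": finger opening in m; "grasp_force": force on a finger pad.
Only numpy, scipy, OpenCV 4.12 (cv2) and the standard library are available. Lean on these libraries where they do the work, as an engineer would, in place of code of your own. Each camera call takes 0.05 s, during which the arm holds its last target. There are 200 camera calls.

## Working session

There is one attempt and no reset: what is moved stays moved. The work goes in short steps, Python scripts to look and compute and a shell command to move; the robot and the scene stay as the last step left them, time stands still between calls to the robot, and variables do not carry over. Pictures are saved under pics/ and viewed, at most 10 in all, crops included, and the job is handed in when it is done.

```bash
mkdir -p pics
python3 - <<'E'
from workcell import bot
import cv2,numpy as np
o=bot.get_obs();print(o)
for n in("scene","top"):
    cv2.imwrite(f"pics/{n}0.png",bot.camera(n)[:,:,::-1]);m=bot.camera_model(n);print(n,m)
E
```

```text
{'time': 0.0, 'q': array([-6.47424538e+01,  5.01275942e+00,  1.00321092e+01,  9.51018859e+01,
        4.34024264e-04,  9.00022773e+01]), 'qd': array([ 0.02870534, -0.04207548, -0.00494867, -0.01271129,  0.04075834,
       -0.05336782]), 'joint_efforts': array([ 1.10652963e-03, -5.20389211e+01,  4.64800107e+01,  1.63824070e-02,
       -8.62715228e-05,  1.01679910e-05]), 'ee_pos': array([ 0.23458111, -0.49720864,  0.24924616]), 'tcp_rot': array([-1.79917464e+02, -4.30743312e-04,  2.52552683e+01]), 'wrist_force': array([ 0.25723203, -1.22521372, -0.31146989]), 'torque': array([ 0.01618587, -0.05238708,  0.05411532]), 'grasp_force': 0.0, 'opening': 0.0852721962430546}
scene {'vertical_fov': 47.774369390131106, 'cx': 319.96497579651316, 'cy': 200.19840964413225, 'R': array([[ 0.42678901,  0.90415545,  0.01881661],
       [ 0.69205122, -0.31313381, -0.65039398],
       [-0.58216514,  0.29060306, -0.75936395]]), 't': array([-0.38516586, -0.29219257,  1.60427991])}
top {'vertical_fov': 42.87050814362222, 'cx': 310.4936437124302, 'cy': 204.54542826008415, 'R': array([[ 0.00749883, -0.99948569,  0.031179  ],
       [-0.99625266, -0.010154  , -0.08589255],
       [ 0.08616497, -0.03041807, -0.99581642]]), 't': array([0.12638103, 0.58614954, 1.10303485])}
```

View pics/scene0.png

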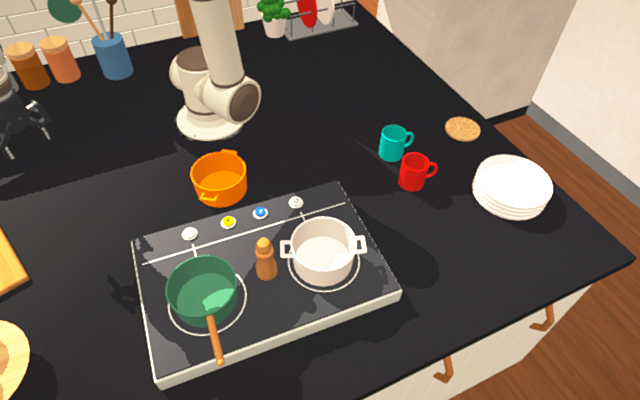

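View pics/top0.png

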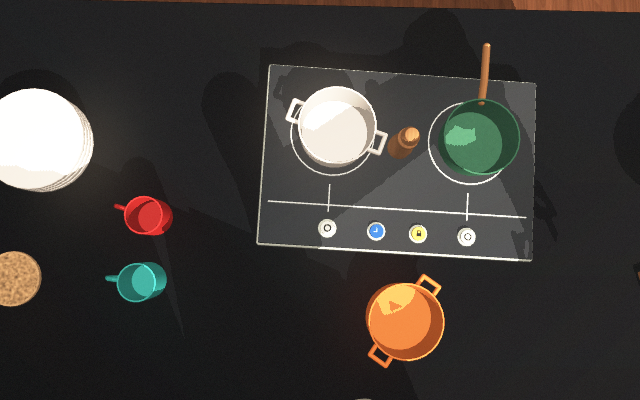

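The scene view shows yellow (228,222), blue (261,212), and white keys at (190,234) and (296,202). The green saucepan is on the same side as white (190,234). In the top view yellow is (418,233), blue (376,231), white left (327,228) and white right (467,237), and the green pan is on the right ring. So I want yellow, then right white. Possible mix-ups are blue and left white. The orange pot stands near the keys.

```bash
cat > h.py <<'E'
from workcell import bot
import cv2,numpy as np
def P(m,h=400):
    f=h/2/np.tan(np.radians(m['vertical_fov'])/2)
    K=np.array([[f,0,m['cx']],[0,f,m['cy']],[0,0,1]]);return K@np.c_[m['R'],m['t']]
def tri(P1,P2,a,b):
    X=cv2.triangulatePoints(P1,P2,np.array(a,float).reshape(2,1),np.array(b,float).reshape(2,1))[:,0];X=X[:3]/X[3]
    pr=lambda P:(lambda v:v[:2]/v[2])(P@np.r_[X,1])
    return X,np.abs(np.r_[pr(P1)-a,pr(P2)-b]).max()
def blob(im,c,kind,r=14):
    """ellipse centre of the key nearest pixel c"""
    x,y=c;w=im[y-r:y+r+1,x-r:x+r+1].astype(int);R,G,B=w[...,0],w[...,1],w[...,2]
    m={'w':w.min(2)>120,'y':(R>140)&(G>120)&(B<110),'b':(B>120)&(R<130)}[kind].astype('uint8')
    cs=max(cv2.findContours(m,cv2.RETR_EXTERNAL,cv2.CHAIN_APPROX_NONE)[0],key=cv2.contourArea)
    e=cv2.fitEllipse(cv2.convexHull(cs));return np.array(e[0])+[x-r,y-r],e[1]
E
python3 - <<'E'
from h import *
s=cv2.imread('pics/scene0.png')[:,:,::-1];t=cv2.imread('pics/top0.png')[:,:,::-1]
Ps,Pt=P(bot.camera_model('scene')),P(bot.camera_model('top'))
for n,a,b,k in[('right',(190,234),(467,237),'w'),('yellow',(228,222),(418,233),'y'),('blue',(261,212),(376,231),'b'),('left',(296,202),(327,228),'w')]:
    A,B=blob(s,a,k),blob(t,b,k);print(n,A,B,*tri(Ps,Pt,A[0],B[0]))
c=[cv2.resize(s[190:250,165:325],None,fx=4,fy=4,interpolation=2),cv2.resize(t[210:250,310:490],(640,142),interpolation=2)]
cv2.imwrite('pics/crop.png',np.vstack(c)[:,:,::-1])
E
```

```text
right (array([195.05439758, 234.74960136]), (28.099098205566406, 56.93655776977539)) (array([466.11860943, 236.64642715]), (18.459558486938477, 18.644134521484375)) [ 0.51860761 -0.19663076  0.05837248] 3.1408180562408177Traceback (most recent call last):
  File "<stdin>", line 5, in <module>
  File "h.py", line 15, in blob
    e=cv2.fitEllipse(cv2.convexHull(cs));return np.array(e[0])+[x-r,y-r],e[1]
cv2.error: OpenCV(4.12.0) /io/opencv/modules/imgproc/src/shapedescr.cpp:361: error: (-201:Incorrect size of input array) There should be at least 5 points to fit the ellipse in function 'fitEllipseNoDirect'
```

Run:
```python
from h import *
s=cv2.imread('pics/scene0.png');t=cv2.imread('pics/top0.png')
R=lambda a:cv2.resize(a,(800,int(a.shape[0]*800/a.shape[1])),interpolation=cv2.INTER_NEAREST)
cv2.imwrite('pics/crop.png',np.vstack([R(s[192:247,175:255]),]))
cv2.imwrite('pics/crop2.png',np.vstack([R(s[192:232,215:315]),R(t[222:247,310:410]),R(t[222:247,390:490])])[:600])
```

```text
(no output)
```

View pics/crop.png

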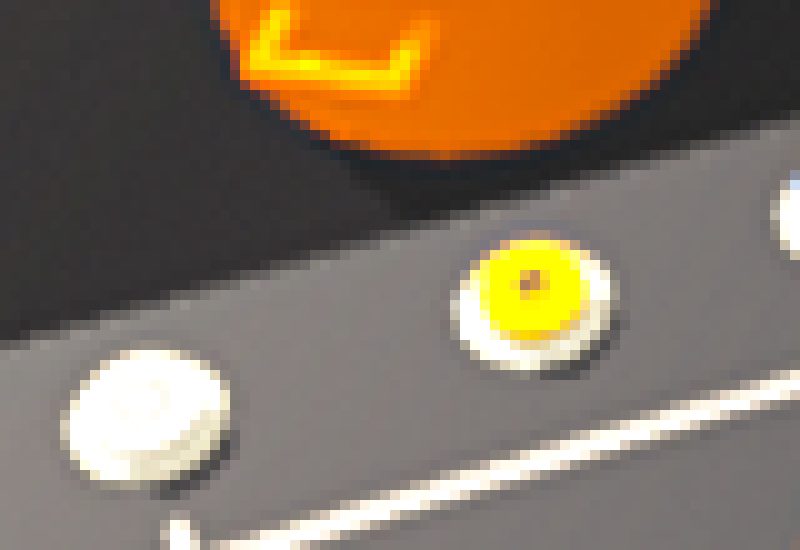

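View pics/crop2.png

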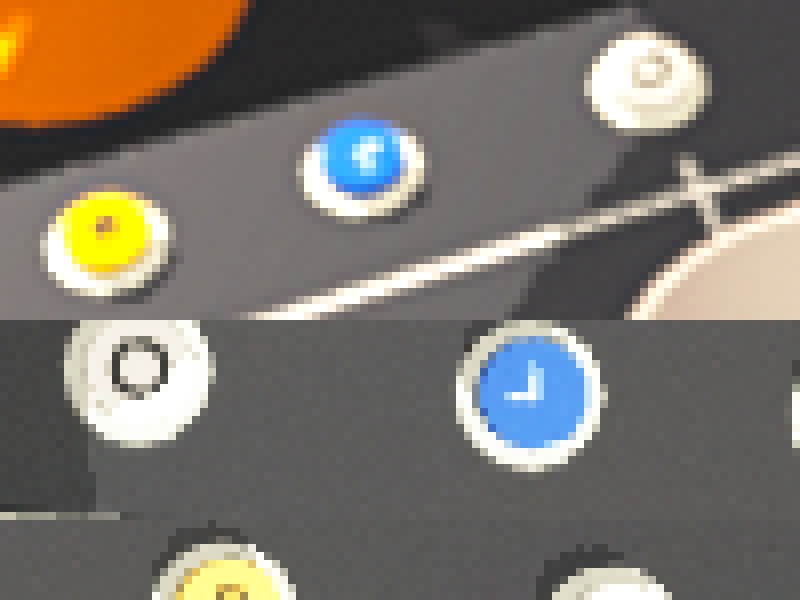

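The crops show a padlock mark on yellow at scene (227.8,219.8). The clock mark on blue is at (260.1,210.9). The ring marks on the white keys are at about (189,231.5) and (296,200.3). So yellow is the lock and the green pan's key is the right white one. Next I'll fit the row of keys.

Run:
```python
from h import *
from scipy.optimize import least_squares
t=cv2.imread('pics/top0.png')[:,:,::-1].astype(int)
def cen(c,f,r=9):
    x,y=c;w=t[y-r:y+r+1,x-r:x+r+1];v,u=np.nonzero(f(w));return np.array([u.mean()+x-r,v.mean()+y-r]),len(u)
ty=cen((418,233),lambda w:(w[...,0]>120)&(w[...,0]-w[...,2]>60));tb=cen((376,231),lambda w:(w[...,2]-w[...,0]>60))
tr=cen((467,237),lambda w:(w.min(2)<150),4);tl=cen((327,228),lambda w:(w.min(2)<150),4);print(ty,tb,tr,tl)
Ps,Pt=P(bot.camera_model('scene')),P(bot.camera_model('top'))
S=np.array([(189,231.5),(227.8,219.8),(260.1,210.9),(296,200.3)]);T=np.array([tr[0],ty[0],tb[0],tl[0]])
for i,n in enumerate(['right','yellow','blue','left']):print(n,*tri(Ps,Pt,S[i],T[i]))
ys=np.array([-.15,-.045,.045,.15])
def keys(p):
    c,s=np.cos(p[3]),np.sin(p[3]);return np.c_[p[0]-s*ys,p[1]+c*ys,np.full(4,p[2])]
def res(p):
    X=np.c_[keys(p),np.ones(4)];a=X@Ps.T;b=X@Pt.T
    return np.r_[(a[:,:2]/a[:,2:]-S).ravel(),(b[:,:2]/b[:,2:]-T).ravel()]
r=least_squares(res,[.52,-.05,.07,0]);print(r.x,np.degrees(r.x[3]),np.abs(r.fun).max());print(keys(r.x))
```

```text
(array([417.65277778, 233.18055556]), 144) (array([376.09859155, 230.70422535]), 142) (array([467.  , 236.25]), 12) (array([326.82608696, 227.26086957]), 23)
right [ 0.51651007 -0.20105865  0.06996871] 0.1873755992663746
yellow [ 0.52192017 -0.09570997  0.07060437] 0.42918016749365506
blue [ 0.52683391 -0.00649949  0.06916893] 0.03535241293081981
left [0.53317563 0.09822451 0.07034697] 0.04837035462065842
[ 0.52460141 -0.05123684  0.06991529 -0.05543479] -3.176179697150119 0.5327112059231354
[[ 0.51629045 -0.20100642  0.06991529]
 [ 0.52210813 -0.09616771  0.06991529]
 [ 0.5270947  -0.00630596  0.06991529]
 [ 0.53291237  0.09853275  0.06991529]]
```

```bash
python3 -m crank '[[[0.72,1,0,0,0,0],[0.72,1,0,0,0,0],[0.72,1,0,0,0,0],[0.72,1,0,0,0,0],[0.72,1,0,0,0,0],[0.72,1,0,0,0,0],[0.72,1,0,0,0,0],[0.72,1,0,0,0,0],[0.72,1,0,0,0,0],[0.72,1,0,0,0,0],[0.72,1,0,0,0,0],[0.72,1,0,0,0,0],[0.72,1,0,0,0,0],[0.72,1,0,0,0,0],[0.72,1,0,0,0,0],[0.72,1,0,0,0,0],[0.72,1,0,0,0,0],[0.72,1,0,0,0,0],[0.72,1,0,0,0,0],[0.72,1,0,0,0,0]]]' 0 20
python3 -m crank '[[[0,0,-1,0,0,0],[0,0,-1,0,0,0],[0,0,-1,0,0,0],[0,0,-1,0,0,0],[0,0,-1,0,0,0],[0,0,-1,0,0,0],[0,0,0,0,0,0],[0,0,0,0,0,0],[0,0,0,0,0,0]]]'
```

```text
time: 1.77
ee_pos: [0.5231, -0.0963, 0.2496]
tcp_rot: [-180.0, 0.0, 25.3]
wrist_force: [1.4, 0.3, 0.1]
opening: -0.0003
grasp_force: 0.0
time: 2.52
ee_pos: [0.523, -0.0975, 0.1311]
tcp_rot: [180.0, -0.0, 25.3]
wrist_force: [-0.7, -1.2, 1.1]
opening: -0.0002
grasp_force: 0.0
```

Run:
```python
from h import *
s=bot.camera('scene')[150:260,150:330];w=bot.camera('wrist')
cv2.imwrite('pics/hover.png',np.vstack([cv2.resize(s,(490,300)),cv2.resize(w,(490,300))])[:,:,::-1])
p=[];f=[]
for i in range(8):
    bot.camera('top');o=bot.get_obs();p.append(o['ee_pos']);f.append(o['wrist_force'])
print(np.mean(p,0),np.std(p,0),np.mean(f,0),np.std(f,0),o['time'])
```

```text
[ 0.52298125 -0.09749047  0.13070783] [2.01027322e-04 4.00932769e-05 4.38969839e-04] [-0.03913162  0.19992651  0.1430715 ] [0.45694642 0.44561487 0.54684464] 3.0167
```

View pics/hover.png

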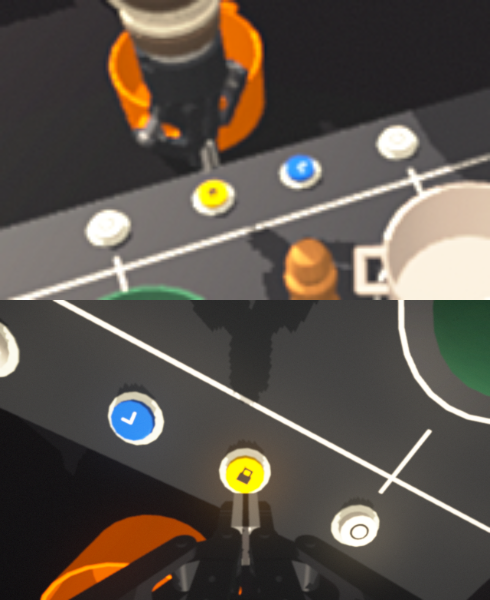

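The hover view shows the shut fingertips directly above the yellow key with its padlock mark. Blue is to one side and the right white key to the other, both clear. Next I descend to just above it.

```bash
cat > rd.py <<'E'
from h import *
p=[];f=[]
for i in range(6):
    bot.camera('top');o=bot.get_obs();p.append(o['ee_pos']);f.append(o['wrist_force'])
print(np.mean(p,0).round(4),np.mean(f,0).round(2),o['time'])
E
python3 -m crank '[[[-0.05,0.05,-0.5,0,0,0],[0,0,-0.5,0,0,0],[0,0,-0.5,0,0,0],[0,0,-0.3,0,0,0],[0,0,-0.1,0,0,0],[0,0,0,0,0,0],[0,0,0,0,0,0]]]'; python3 rd.py
```

```text
time: 3.6
ee_pos: [0.5217, -0.0964, 0.092]
tcp_rot: [-180.0, 0.0, 25.3]
wrist_force: [-0.7, 0.6, 0.3]
opening: -0.0001
grasp_force: 0.0
[ 0.5219 -0.0965  0.0924] [-0.21  0.27 -0.03] 3.9
```

```bash
python3 -m crank '[[[0,0,-0.1,0,0,0],[0,0,-0.1,0,0,0],[0,0,-0.03,0,0,0],[0,0,0,0,0,0]]]'; python3 rd.py
```

```text
time: 4.23
ee_pos: [0.5218, -0.0965, 0.0873]
tcp_rot: [180.0, -0.0, 25.3]
wrist_force: [-0.2, -0.7, 2.2]
opening: -0.0
grasp_force: 0.8
[ 0.5218 -0.0964  0.0875] [ 1.04 -0.26  1.47] 4.5333
```

```bash
python3 -m crank '[[[0,0,-0.08,0,0,0],[0,0,-0.07,0,0,0],[0,0,0,0,0,0],[0,0,0,0,0,0],[0,0,0,0,0,0]]]'; python3 rd.py
```

```text
time: 4.95
ee_pos: [0.5218, -0.0965, 0.0845]
tcp_rot: [180.0, -0.0, 25.3]
wrist_force: [1.1, -0.1, 3.7]
opening: 0.0001
grasp_force: 1.6
[ 0.5218 -0.0964  0.0845] [ 1.26 -0.24  3.16] 5.25
```

Yellow was pressed about 3.7 mm at 3.2 N. Now I lift and go over to the right white key.

```bash
python3 -m crank '[[[0,0,0.2,0,0,0],[0,0,0.3,0,0,0],[0,0,0.5,0,0,0],[0,0,0.5,0,0,0],[0,0,0,0,0,0],[-0.05,-0.87,0,0,0,0],[-0.05,-0.87,0,0,0,0],[-0.05,-0.87,0,0,0,0],[-0.04,-0.87,0,0,0,0],[-0.04,-0.87,0,0,0,0],[-0.04,-0.87,0,0,0,0],[0,0,0,0,0,0],[0,0,-0.5,0,0,0],[0,0,-0.4,0,0,0],[0,0,-0.2,0,0,0],[0,0,0,0,0,0],[0,0,0,0,0,0]]]'
python3 - <<'E'
from h import *
s=bot.camera('scene')[170:270,140:320];w=bot.camera('wrist')
cv2.imwrite('pics/hover2.png',np.vstack([cv2.resize(s,(540,300)),cv2.resize(w,(540,300))])[:,:,::-1])
E
python3 rd.py
```

```text
time: 6.67
ee_pos: [0.516, -0.2001, 0.0919]
tcp_rot: [-180.0, 0.0, 25.3]
wrist_force: [0.4, 0.8, 0.2]
opening: 0.0001
grasp_force: 0.0
[ 0.5164 -0.2007  0.0927] [ 0.11 -0.22  0.14] 7.0667
```

View pics/hover2.png

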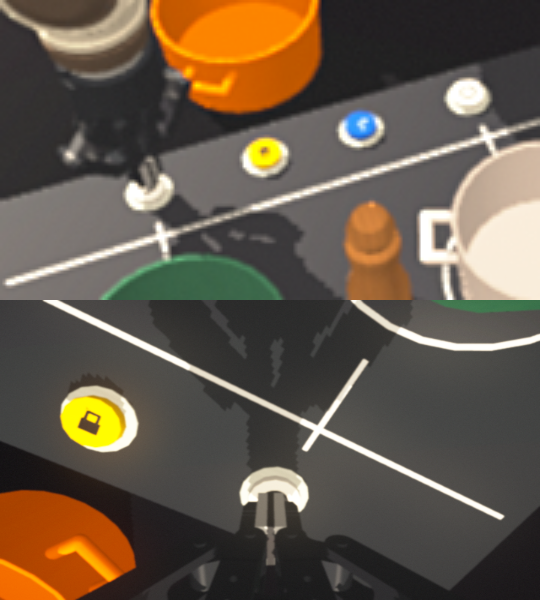

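The fingertips are over the middle of the right white key, which the light line joins to the green pan's ring. Yellow is back up. I press in the same way.

```bash
python3 -m crank '[[[0,0,-0.1,0,0,0],[0,0,-0.1,0,0,0],[0,0,-0.05,0,0,0],[0,0,0,0,0,0]]]'; python3 rd.py
```

```text
time: 7.4
ee_pos: [0.5163, -0.2009, 0.0872]
tcp_rot: [180.0, -0.0, 25.3]
wrist_force: [0.1, 0.0, 2.1]
opening: -0.0004
grasp_force: 0.8
[ 0.5163 -0.2009  0.0875] [ 0.32 -0.13  1.84] 7.7
```

```bash
python3 -m crank '[[[0,0,-0.08,0,0,0],[0,0,-0.07,0,0,0],[0,0,0,0,0,0],[0,0,0,0,0,0],[0,0,0,0,0,0]]]'; python3 rd.py
```

```text
time: 8.12
ee_pos: [0.5163, -0.2009, 0.0845]
tcp_rot: [180.0, -0.0, 25.3]
wrist_force: [0.6, -1.6, 3.3]
opening: 0.0002
grasp_force: 1.6
[ 0.5163 -0.2009  0.0845] [-0.01 -0.75  3.2 ] 8.4167
```

Pressed at 3.2 N for about half a second. Now I draw up.

```bash
python3 -m crank '[[[0,0,0.2,0,0,0],[0,0,0.3,0,0,0],[0,0,0.6,0,0,0],[0,0,1,0,0,0],[0,0,1,0,0,0],[0,0,1,0,0,0],[0,0,1,0,0,0],[0,0,1,0,0,0],[0,0,1,0,0,0],[0,0,1,0,0,0],[0,0,0.5,0,0,0],[0,0,0,0,0,0],[0,0,0,0,0,0],[0,0,0,0,0,0],[0,0,0,0,0,0],[0,0,0,0,0,0],[0,0,0,0,0,0]]]'
python3 - <<'E'
from h import *
s=bot.camera('scene');cv2.imwrite('pics/end.png',s[:,:,::-1])
E
```

```text
time: 9.83
ee_pos: [0.516, -0.2007, 0.2556]
tcp_rot: [-179.9, 0.0, 25.3]
wrist_force: [0.4, 0.5, -0.2]
opening: 0.0001
grasp_force: 0.0
```

View pics/end.png

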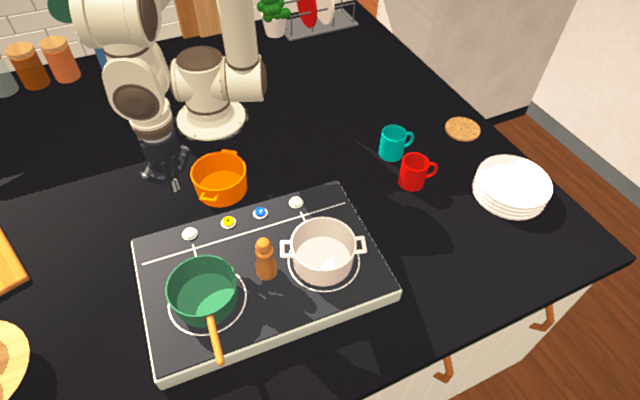

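The hand is well clear, all four keys are up, and the pans, mug and mill stand where they did.

```bash
python3 -c "
from workcell import bot
print(bot.job_done())"
```

```text
the job is handed in; nothing more can be done
None
```

I pressed the yellow lock key and then the right ring's white key (the green saucepan's), each at about 3.2 N for roughly half a second, left everything else untouched, drew the hand up clear, and handed the job in at about 10 s; no verdict was returned.

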